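# Touch-test the cemented bottom of the child's shoe

## Robot

A 7-joint arm with a two-finger parallel gripper is mounted at the origin on the work surface. World frame = base frame: x ahead of the robot, y to its left, z up, the work surface at z = 0. Lengths are in m, angles in degrees, forces in N, time in s.
With the tool pointing down it reaches from about 0.4 to 0.85 m from the base axis. Payload 4.5 kg.
Tool frame: the origin (TCP) lies on the mounting face of the last link; the fingertips stand 173 mm ahead of it and the grasp point (between the pads) lies 155 mm ahead of it; z points along the fingers, y is the line along which they close (so a half turn about z gives the same grasp; the last joint's range is limited). The gripper opens to 85 mm and grips with 20 to 120 N. Pads are 22 mm wide; open, the fingers measure 114 mm over their backs; the gripper's body (76 mm by 85 mm) begins 54 mm behind the grasp point. The pads swing forward as they close: fully open they stand 13 mm farther back than shut.
Start: joints at [-68.595, 39.483, -11.15, 89.685, 9.013, 51.709, -12.324], TCP at [0.208, 0.589, 0.405] pointing down, gripper open.
Joint ranges: [-172.22, 172.22], [-26.19, 119.32], [-84.43, 86.54], [7.71, 146.69], [-57.33, 237.33], [2.42, 119.75], [-152.13, 152.13]. Speed limits (degrees/s): [147.25, 147.25, 180, 180, 180, 180, 180].

## Interface

Orientations are given as a 3x3 rotation matrix whose columns are the frame's x, y, z axes.
In Python, from bench import r gives the robot as it stands.
- The arm moves only by the tool jog_arm, never from a script. Its argument "motion" is a list of rows, each a list of 6 numbers: the shift along the tool's x, y, z normalised to -1 to 1, where 1 is 200 mm, then the turn, a rotation vector about the tool's x, y, z normalised to -1 to 1, where 1 is pi rad. In form: [[x, y, z, ax, ay, az], ...]. A call has 1 to 8 rows; each row is the pose to reach, as a shift and turn from the pose commanded when the call began, along the tool's axes at that moment, turning the shorter way round; what a row does not reach only later rows make up. A row lasts 1/8 s, in which the tool goes at most 62.5 mm and 10.7 degrees, less where a joint would pass 70% of its speed; a pose out of reach is approached as far as the arm can. A call with a number of a shift or a turn outside -1 to 1 is refused whole. A call with a gripper value outside its range is refused whole. "hand" is the opening, from -1 (shut) to 1 (fully open), set as the call begins (left out, the last holds). The fingers move at their own pace and stop on an object; "force" is the grip in N (left out, the last holds). Time passes only in rows, so rows that repeat a pose let the fingers close. It gives the time, the measured TCP pose, the force, the opening and the grip force at its end, in the units of the state.
- r.read_state(): the state, without advancing time (a new reading comes with each control period).
- r.grab_frame(name): name is "scene" or "side" or "wrist"; returns a dict with "frame" (480x640x3 uint8, red, green, blue), "range_z" (480x640 float32, m along the optical axis (not along the pixel's ray), 0 where there is no reading), "intrinsics" (3x3 intrinsics, pixels), "k1" (the pictures are not rectified: a ray, as slopes to the right and down, at radius r is drawn at 1 + k1 r^2 times it, then the intrinsics apply), "xyz" and "orientation" of the camera in the world. Camera axes: x right, y down, z forward; pixel columns grow to the right and rows downward; lengths in m; the calibration is good to about 2 mm. A picture is of the moment at which its call begins.
- r.sign_off(): hands the job in; it is judged then, once.
The state is a dict: "clock": time; "qpos": joint angles; "qd": joint speeds; "joint_efforts": joint torques, N m; "position": TCP position; "ee_rot": TCP orientation; "wrist_force": force on the tool from outside, world axes, zero at the start; "torque": the same for the moment, N m; "grip_width": opening from 0.0 (shut) to 1.0 (fully open); "gripper_force": force on a finger pad.
Only numpy, scipy, OpenCV 4.12 (cv2) and the standard library are available. Lean on these libraries where they do the work, as an engineer would, in place of code of your own. Each camera call takes 0.05 s, during which the arm holds its last target. There are 200 camera calls.

## Task

Three shoes on their lasts stand sole-up on sprung bench jacks, waiting for the cement coat on their bottoms to dry. Do the finger test on the smallest one, the child's shoe: working back from the toe end, rest your fingertips lightly on the middle of its forepart for about a second, lift clear, do the same on the middle of its heel seat, and come away. Touch it only lightly from above, so that the sprung post is never pushed far down; do not pinch, lift or turn the shoe, do not touch the other two, and leave everything else on the bench where it lies.

Things in the scene. Friction and masses are not known exactly. Their poses are not given: they have to be found in the camera images.
- child_shoe: Smallest upturned shoe: leather upper on a wooden last, sole up, 172 mm long, 68 wide at the ball, 50 at the heel, round toe, 0.45 kg. Loose: dropped 25 mm over an upright pin, toe in a rubber cradle. Origin at the last's underside on the pin's axis, 100 mm above the bench; z up; x from toe (-128 mm) to heel end (+44). Its upward face (tan insole, dark margin) is level at z = 78; the toe's last 45 mm dip 5 mm.
- child_forepart: The front 77 mm of the child's shoe, part of it (its frame is that of child_shoe): the wide part of the sole, from x = -51 mm to the toe at x = -128 mm.
- child_heel_seat: The rear 52 mm of the child's shoe, part of it (its frame is that of child_shoe): from x = -8 mm to the heel end at x = +44 mm, 50 mm wide.
- child_forepart_mid (a point): The point on the upward-facing surface of the child's shoe in the middle of the forepart (ball of the foot), 80 mm toe-ward of the pin's axis; the surface there is level and lies exactly at this point. The touch counts anywhere on the forepart.
- child_heel_mid (a point): The point on the upward-facing surface of the child's shoe in the middle of the heel seat, 20 mm heel-ward of the pin's axis; the surface is level and lies exactly at this point. The touch counts anywhere on the heel seat.
- jack_child: The fixed bench jack that carries the child's shoe: dark steel foot plate 110 x 80 x 10 mm with a column 54 mm tall. Origin at the centre of the plate's underside, on the pin's axis; z up; x points from toe to heel as for the shoe.
- post_child (a joint): How far the sprung post of that jack (seat, pin and toe rest together, straight down) is pushed down, in m: 0 at rest, stop at 0.018. It begins to sink at about 1 to 3 N and then takes about 0.7 N per mm; it springs back when let go.
- court_shoe: Bystander, not to be touched: upturned lady's court shoe, 242 mm long, 78 mm wide, pointed toe, on its own identical jack; heel seat 206 mm and forepart 158 mm above the bench. Origin and axes as for the child's shoe (toe at x = -190 mm, heel end at +52 mm).
- ankle_boot: Bystander, not to be touched: upturned man's ankle boot, the largest, 285 mm long, 100 mm wide, round toe, on its own identical jack; its bottom 225 mm above the bench. Origin and axes as for the child's shoe (toe at x = -211 mm, heel end at +74 mm).
- cement_tin: Loose bystander; origin at the centre of its underside, z up. Cement tin, 84 mm across, 88 mm tall.
- solvent_bottle: Loose bystander; origin at the centre of its underside, z up. Plastic bottle, 60 mm across, 190 mm tall.
- brush: Loose bystander: cement brush lying on the bench, 190 mm long, 42 mm wide, 20 mm thick, origin under its middle.
- hammer: Loose bystander: hammer lying on the bench, 250 mm long, 26 mm thick, origin under its middle.
- outsole: Loose bystander: stiff cut outsole lying flat, 176 x 72 x 6 mm, origin under its middle.
- bare_last: Loose bystander: bare wooden child's last standing sole-up on its cone on the bench, 172 mm long, 78 mm tall, origin under the cone.

How it is judged:
By the outcome, as a careful person would: the job done as asked, in the order asked, and still so for the second after the job is handed in, with the robot touching nothing.
It also fails if it takes over 45 s, if anything falls off the work surface, if the arm or the gripper's body presses on something with over 40 N, if the wrist force passes 120 N, or if a joint passes its speed limit or range.

## Working session

There is one attempt and no reset: what is moved stays moved. The work goes in short steps, Python scripts to look and compute and a tool call to move; the robot and the scene stay as the last step left them, time stands still between calls to the robot, and variables do not carry over. Pictures are saved under pics/ and viewed, at most 10 in all, crops included, and the job is handed in when it is done.

Besides the shell and the picture viewer there is one more tool, called after "Emit:" by a JSON object that holds its "op" and its "data". jog_arm: Moves the arm, as the interface text tells. Its arguments: {"type":"object","properties":{"motion":{"type":"array"},"hand":{"type":"number"},"force":{"type":"number"}},"required":["motion"]}

```bash
mkdir -p pics; ls; cat > h.py <<'E'
import numpy as np, cv2
from bench import r
def grab(n):
    f=r.grab_frame(n); return f
def world(f,u,v,z=None):
    K=f["intrinsics"]; k1=f["k1"]
    p=cv2.undistortPoints(np.array([[[u,v]]],float),np.array(K,float),np.array([k1,0,0,0],float)).ravel()
    d=f["orientation"]@np.array([p[0],p[1],1.0]); o=np.array(f["xyz"])
    if z is None: return o+d*f["range_z"][int(v),int(u)]
    return o+d*(z-o[2])/d[2]
def cloud(f):
    h,w=f["range_z"].shape
    u,v=np.meshgrid(np.arange(w,dtype=float),np.arange(h,dtype=float))
    p=cv2.undistortPoints(np.stack([u,v],-1).reshape(-1,1,2),np.array(f["intrinsics"],float),np.array([f["k1"],0,0,0],float)).reshape(h,w,2)
    d=np.dstack([p,np.ones((h,w))])*f["range_z"][...,None]
    return d@np.array(f["orientation"]).T+np.array(f["xyz"])
def save(f,n): cv2.imwrite("pics/"+n,f["frame"][...,::-1])
E
python3 - <<'E'
from h import *
for n in("scene","side"):
    f=grab(n); save(f,n+"1.png"); np.savez(n+"1.npz",**f); print(n,f["xyz"],f["orientation"][:,2],f["k1"])
s=r.read_state(); print(s)
E
```

```text
pics
scene [ 1.40092235 -0.22489404  0.70443542] [-0.80343425  0.19909801 -0.56111798] -0.01725673326485658
side [ 0.16470869 -0.84466445  0.83609134] [ 0.34142022  0.70566004 -0.62086726] -0.16200857777500302
{'clock': 0.1, 'qpos': array([-68.59291274,  39.5291796 , -11.14624046,  89.73900034,
         9.01218505,  51.70956365, -12.32478952]), 'qd': array([ 0.12908869, -0.13550913, -0.07364826, -0.09162708, -0.04198159,
        0.00783379, -0.00854401]), 'joint_efforts': array([-4.66235331e-03, -5.40592861e+01, -1.27196118e+00, -1.58984667e+01,
        9.29230358e-03,  4.40615346e-03, -1.32768410e-06]), 'position': array([0.20824099, 0.58897426, 0.40395533]), 'ee_rot': array([[-9.42839244e-01,  3.33247579e-01, -4.59077466e-04],
       [ 3.33247880e-01,  9.42837876e-01, -1.60942473e-03],
       [-1.03501272e-04, -1.67041539e-03, -9.99998599e-01]]), 'wrist_force': array([-0.66707733,  0.00744855, -0.9980533 ]), 'torque': array([0.01956811, 0.00778278, 0.01258663]), 'gripper_force': 0.0, 'grip_width': 1.0001690659694196}
```

View pics/scene1.png

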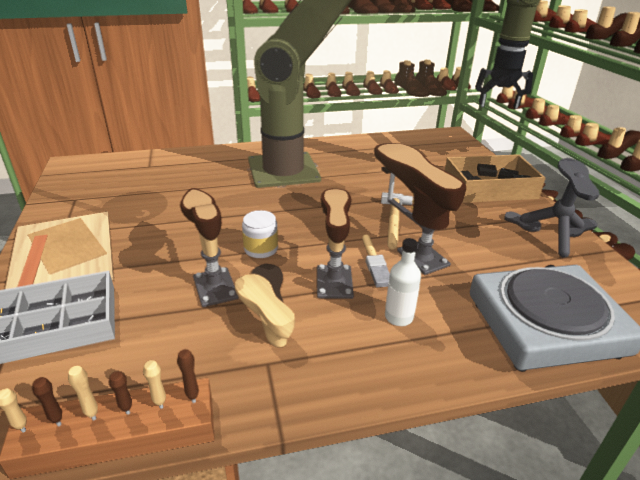

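View pics/side1.png

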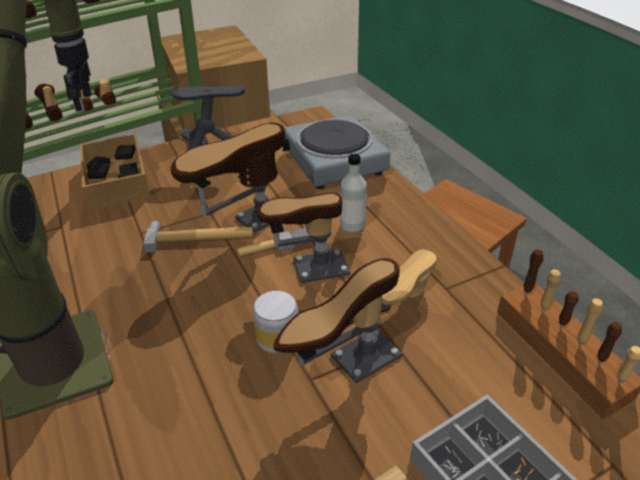

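The scene view shows the child's shoe in the middle: sole at about (336,208) in the scene picture and (300,207) in the side picture. The court shoe is on one side (205,215 in scene) and the ankle boot on the other (420,175), with the bottle in front at (403,290). Next I'll measure them from the depth images.

```bash
python3 - <<'E'
from h import *
for n,uv in (("scene",(336,208)),("side",(300,208))):
    f=dict(np.load(n+"1.npz")); P=cloud(f); z=P[...,2]
    print(n,"seed",world(f,*uv), world(f,*uv,z=.178))
    for nm,lo,hi in (("child",.170,.184),("boot",.215,.232),("court",.150,.215)):
        m=((z>lo)&(z<hi)&(f["range_z"]>0)&(P[...,0]>.25)&(P[...,0]<.95)&(abs(P[...,1])<.45)).astype(np.uint8)
        k,L,st,c=cv2.connectedComponentsWithStats(m)
        for i in range(1,k):
            if st[i,4]<150: continue
            Q=P[L==i]; mu=np.median(Q,0); q=Q[:,:2]-Q[:,:2].mean(0)
            U,S,V=np.linalg.svd(q,full_matrices=False); a=V[0]; t=Q[:,:2]@a; w=Q[:,:2]@V[1]
            t0,t1=np.percentile(t,[.5,99.5]);wm=(np.percentile(w,.5)+np.percentile(w,99.5))/2
            print(nm,st[i],"z",mu[2].round(4),"axis",a.round(3),"len",(t1-t0).round(3),"wid",np.ptp(np.percentile(w,[.5,99.5])).round(3),"ends",(a*t0+V[1]*wm).round(3),(a*t1+V[1]*wm).round(3))
            # widths near both ends
            for e,tt in(("t0",t0),("t1",t1)):
                s=abs(t-tt)<.06; print("   ",e,"wid",np.ptp(np.percentile(w[s],[1,99])).round(3))
E
```

```text
scene seed [0.55527104 0.02284222 0.17811659] [0.55508372 0.0228971  0.178     ]
child [398 178  62  33 251] z 0.1781 axis [0.924 0.381] len 0.165 wid 0.036 ends [0.463 0.199] [0.616 0.262]
    t0 wid 0.014
    t1 wid 0.033
child [ 320  188   31   43 1009] z 0.1773 axis [ 0.976 -0.216] len 0.168 wid 0.063 ends [0.464 0.044] [0.628 0.008]
    t0 wid 0.063
    t1 wid 0.046
boot [ 374  143   92   53 1956] z 0.2242 axis [0.964 0.266] len 0.278 wid 0.092 ends [0.344 0.195] [0.612 0.269]
    t0 wid 0.09
    t1 wid 0.065
court [ 374  151   92   65 1579] z 0.1913 axis [0.931 0.366] len 0.246 wid 0.053 ends [0.384 0.178] [0.613 0.268]
    t0 wid 0.054
    t1 wid 0.047
court [ 180  188   41   53 1375] z 0.1833 axis [0.99  0.144] len 0.236 wid 0.07 ends [ 0.366 -0.273] [ 0.6   -0.239]
    t0 wid 0.062
    t1 wid 0.05
court [ 320  188   31   52 1232] z 0.1769 axis [ 0.976 -0.218] len 0.168 wid 0.063 ends [0.465 0.044] [0.629 0.007]
    t0 wid 0.063
    t1 wid 0.046
court [401 238  16  26 318] z 0.179 axis [-0.522 -0.853] len 0.027 wid 0.027 ends [0.727 0.131] [0.714 0.108]
    t0 wid 0.026
    t
[... 872 characters left out ...]
 [-0.963 -0.268] len 0.277 wid 0.094 ends [0.603 0.266] [0.336 0.192]
    t0 wid 0.068
    t1 wid 0.09
court [ 171  134  114   57 1613] z 0.1929 axis [-0.967 -0.255] len 0.27 wid 0.051 ends [0.601 0.241] [0.34  0.172]
    t0 wid 0.016
    t1 wid 0.055
court [348 154  13  21 226] z 0.1782 axis [-0.941  0.338] len 0.027 wid 0.029 ends [0.727 0.112] [0.702 0.121]
    t0 wid 0.029
    t1 wid 0.029
court [ 257  192   85   32 2011] z 0.1773 axis [-0.974  0.227] len 0.167 wid 0.065 ends [0.62  0.004] [0.457 0.042]
    t0 wid 0.049
    t1 wid 0.065
court [ 273  258  127   94 4745] z 0.1659 axis [-0.993 -0.12 ] len 0.233 wid 0.071 ends [ 0.591 -0.248] [ 0.36  -0.276]
    t0 wid 0.051
    t1 wid 0.066
```

Child's shoe found: the 167 mm axis and 178 mm height match the given sizes. The pin is at about (0.584, 0.016), the forepart middle at (0.505, 0.033) and the heel middle at (0.603, 0.011). I'll raise the tool and shut the fingers, then cross above the boot.

Emit:
{"op": "jog_arm", "data": {"motion": [[0, 0, -0.08, 0, 0, 0], [0, 0, -0.2, 0, 0, 0], [0, 0, -0.32, 0, 0, 0], [0, 0, -0.42, 0, 0, 0], [0, 0, -0.45, 0, 0, 0], [0, 0, -0.45, 0, 0, 0]], "hand": -1, "force": 20}}

```text
clock: 0.85
position: [0.2083, 0.5892, 0.4951]
ee_rot: [[-0.943, 0.333, 0.0], [0.333, 0.943, 0.001], [0.0, 0.001, -1.0]]
wrist_force: [-0.1, 0.3, -1.3]
grip_width: 0.004
gripper_force: 0.0
```

Emit:
{"op": "jog_arm", "data": {"motion": [[-0.06, -0.055, 0, 0, 0, 0], [-0.15, -0.14, 0, 0, 0, 0], [-0.25, -0.23, 0, 0, 0, 0], [-0.36, -0.33, 0, 0, 0, 0], [-0.47, -0.43, 0, 0, 0, 0], [-0.58, -0.53, 0, 0, 0, 0], [-0.69, -0.63, 0, 0, 0, 0], [-0.77, -0.71, 0, 0, 0, 0]]}}

```text
clock: 1.85
position: [0.3072, 0.4014, 0.494]
ee_rot: [[-0.942, 0.335, -0.0], [0.335, 0.942, -0.003], [-0.001, -0.003, -1.0]]
wrist_force: [1.3, 0.3, -0.5]
grip_width: 0.002
gripper_force: 0.0
```

Emit:
{"op": "jog_arm", "data": {"motion": [[-0.1, -0.09, 0, 0, 0, 0], [-0.2, -0.18, 0, 0, 0, 0], [-0.3, -0.27, 0, 0, 0, 0], [-0.4, -0.36, 0, 0, 0, 0], [-0.5, -0.45, 0, 0, 0, 0], [-0.6, -0.54, 0, 0, 0, 0], [-0.7, -0.63, 0, 0, 0, 0], [-0.77, -0.71, 0, 0, 0, 0]]}}

```text
clock: 2.85
position: [0.4042, 0.2164, 0.494]
ee_rot: [[-0.942, 0.335, -0.001], [0.335, 0.942, -0.002], [0.001, -0.002, -1.0]]
wrist_force: [0.5, -0.1, 0.3]
grip_width: 0.002
gripper_force: 0.0
```

Emit:
{"op": "jog_arm", "data": {"motion": [[-0.1, -0.09, 0, 0, 0, 0], [-0.22, -0.2, 0, 0, 0, 0], [-0.34, -0.3, 0, 0, 0, 0], [-0.46, -0.41, 0, 0, 0, 0], [-0.58, -0.52, 0, 0, 0, 0], [-0.7, -0.63, 0, 0, 0, 0], [-0.78, -0.695, 0, 0, 0, 0], [-0.78, -0.695, 0, 0, 0, 0]]}}

```text
clock: 3.85
position: [0.5045, 0.0334, 0.4939]
ee_rot: [[-0.941, 0.337, -0.002], [0.337, 0.941, -0.001], [0.001, -0.002, -1.0]]
wrist_force: [0.2, -0.5, -0.1]
grip_width: 0.001
gripper_force: 0.0
```

```bash
cat > fit.py <<'E'
from h import *
import sys
f=grab("wrist"); save(f,sys.argv[1]); P=cloud(f)
m=((abs(P[...,2]-.178)<.007)&(f["range_z"]>0)&(abs(P[...,1]-.025)<.07)).astype(np.uint8)
k,L,st,c=cv2.connectedComponentsWithStats(m)
i=1+st[1:,4].argmax(); Q=P[L==i]
rc=cv2.minAreaRect((Q[:,:2]*1000).astype(np.float32)); print("rect mm",rc, "z",np.median(Q[:,2]),st[i])
q=cv2.boxPoints(rc); print(q.round(1).tolist())
s=r.read_state(); print(s["position"],s["wrist_force"],s["qpos"].round(1),f["xyz"])
R=s["ee_rot"]; print("tip",s["position"]+.173*R[:,2])
E
python3 fit.py w1.png
```

```text
rect mm ((531.0599975585938, 26.02281951904297), (67.19207763671875, 149.4191436767578), 71.94345092773438) z 0.180046295175264 [ 276  161   89  184 9913]
[[449.6000061035156, 17.200000762939453], [591.7000122070312, -29.100000381469727], [612.5, 34.79999923706055], [470.3999938964844, 81.0999984741211]]
[0.50410408 0.03500215 0.49406924] [-0.34629127  0.33827444 -0.63573196] [ -3.6  24.   -8.4 102.9   4.2  53.5  56.6] [0.43551545 0.05834265 0.46509159]
tip [0.50378326 0.03497911 0.32106954]
```

View pics/w1.png

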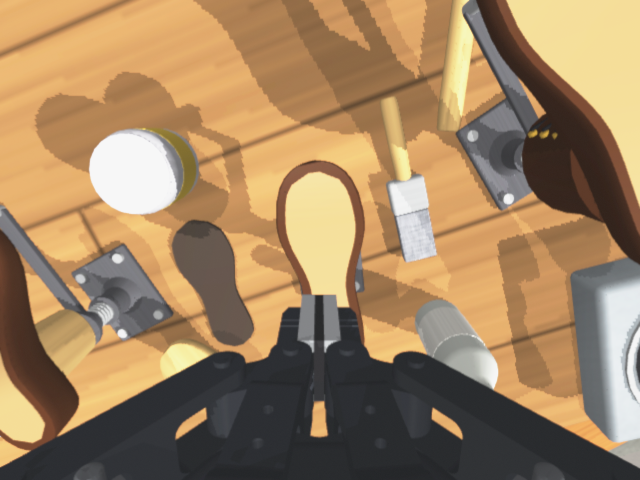

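The wrist view shows the sole's toe at (318,163) and the ball's edges at (278,205) and (363,205). The closed fingers hide the shoe from row 295 back. I'll check the toe and ball edges against the estimate.

```bash
python3 - <<'E'
from h import *
f=grab("wrist")
for u,v,z in((318,161,.173),(277,213,.178),(364,213,.178),(292,270,.178),(360,300,.178),(404,380,.178)): print(u,v,world(f,u,v,z).round(4),world(f,u,v).round(4))
E
```

```text
318 161 [0.4595 0.0507 0.173 ] [4.739e-01 4.530e-02 4.000e-04]
277 213 [0.4848 0.0091 0.178 ] [0.4844 0.0095 0.1806]
364 213 [0.5067 0.0705 0.178 ] [0.5506 0.077  0.0017]
292 270 [0.5313 0.0035 0.178 ] [0.5307 0.0039 0.1797]
360 300 [0.5736 0.0458 0.178 ] [0.6581 0.0373 0.0026]
404 380 [0.6576 0.0584 0.178 ] [0.5024 0.0594 0.3784]
```

Emit:
{"op": "jog_arm", "data": {"motion": [[0, 0, 0.1, 0, 0, 0], [0, 0, 0.22, 0, 0, 0], [0, 0, 0.34, 0, 0, 0], [0, 0, 0.45, 0, 0, 0], [0, 0, 0.54, 0, 0, 0], [0, 0, 0.6, 0, 0, 0], [0, 0, 0.62, 0, 0, 0], [0, 0, 0.62, 0, 0, 0]]}}

```text
clock: 4.95
position: [0.5048, 0.0361, 0.3709]
ee_rot: [[-0.943, 0.333, 0.0], [0.333, 0.943, 0.0], [-0.0, 0.0, -1.0]]
wrist_force: [0.6, 0.8, -0.5]
grip_width: -0.003
gripper_force: 0.0
```

```bash
python3 - <<'E'
from h import *
f=grab("side"); g=cv2.resize(f["frame"][140:300,200:420],None,fx=3.5,fy=3.5); cv2.imwrite("pics/s2.png",g[...,::-1])
for i in range(4):
    s=r.read_state(); print(s["clock"],s["position"],s["wrist_force"]); r.grab_frame("side")
E
```

```text
5.0 [0.50491717 0.03599801 0.37110977] [-0.88001321  0.05704416 -0.37268372]
5.05 [0.50497659 0.03592253 0.37124034] [ 0.97478591 -0.40950726  0.61538457]
5.1 [0.50499232 0.03587906 0.37126513] [-0.42097097 -0.52500271  0.58809471]
5.15 [0.50496452 0.03585055 0.37122773] [-0.03333744 -0.2974642   0.83986942]
```

View pics/s2.png

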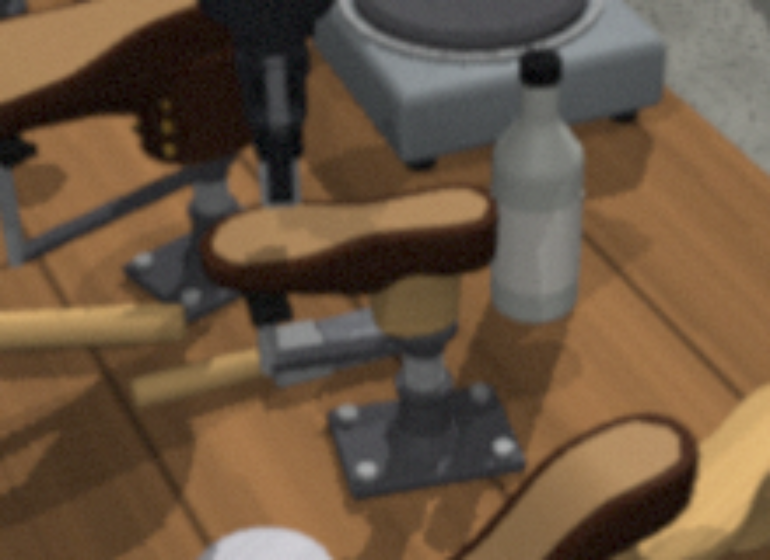

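The fingertips show at about (280,200) in the crop, roughly 20 mm above the middle of the forepart, and nothing else is near them. I'll come down in small steps and watch the force.

Emit:
{"op": "jog_arm", "data": {"motion": [[0, 0, 0.02, 0, 0, 0], [0, 0, 0.04, 0, 0, 0], [0, 0, 0.06, 0, 0, 0], [0, 0, 0.075, 0, 0, 0], [0, 0, 0.08, 0, 0, 0], [0, 0, 0.08, 0, 0, 0]]}}

```text
clock: 5.95
position: [0.5048, 0.0358, 0.3546]
ee_rot: [[-0.943, 0.333, -0.0], [0.333, 0.943, 0.0], [0.0, 0.0, -1.0]]
wrist_force: [-0.6, 0.4, -1.2]
grip_width: -0.003
gripper_force: 0.0
```

Emit:
{"op": "jog_arm", "data": {"motion": [[0, 0, 0.005, 0, 0, 0], [0, 0, 0.01, 0, 0, 0], [0, 0, 0.01, 0, 0, 0]]}}

```text
clock: 6.32
position: [0.5048, 0.0359, 0.3526]
ee_rot: [[-0.943, 0.333, -0.0], [0.333, 0.943, 0.0], [0.0, 0.0, -1.0]]
wrist_force: [-0.2, 0.2, -1.0]
grip_width: 0.003
gripper_force: 0.0
```

Emit:
{"op": "jog_arm", "data": {"motion": [[0, 0, 0.005, 0, 0, 0], [0, 0, 0.01, 0, 0, 0], [0, 0, 0.01, 0, 0, 0]]}}

```text
clock: 6.7
position: [0.5048, 0.0359, 0.3508]
ee_rot: [[-0.943, 0.333, 0.0], [0.333, 0.943, 0.0], [-0.0, 0.0, -1.0]]
wrist_force: [-1.2, 0.2, 1.8]
grip_width: -0.002
gripper_force: 1.2
```

```bash
cat > fz.py <<'E'
from h import *
F=[];
for i in range(4):
    f=r.grab_frame("wrist"); s=r.read_state(); F.append(s["wrist_force"])
print(s["clock"],s["position"],np.mean(F,0).round(2),[x[2].round(1) for x in F],s["torque"].round(2))
E
python3 fz.py
```

```text
6.9 [0.5048275  0.03582505 0.3507924 ] [-0.74 -0.31  2.54] [np.float64(2.6), np.float64(2.3), np.float64(2.3), np.float64(3.0)] [-0.01  0.05 -0.02]
```

Contact is made at tip height 0.178 with about 2.5 N. I'll hold, then lift clear.

Emit:
{"op": "jog_arm", "data": {"motion": [[0, 0, 0, 0, 0, 0], [0, 0, 0, 0, 0, 0], [0, 0, 0, 0, 0, 0], [0, 0, 0, 0, 0, 0], [0, 0, 0, 0, 0, 0], [0, 0, 0, 0, 0, 0]]}}

```text
clock: 7.65
position: [0.5048, 0.0358, 0.3507]
ee_rot: [[-0.943, 0.333, 0.0], [0.333, 0.943, 0.0], [-0.0, 0.0, -1.0]]
wrist_force: [0.2, -0.3, 1.9]
grip_width: 0.003
gripper_force: 1.2
```

Emit:
{"op": "jog_arm", "data": {"motion": [[0, 0, -0.03, 0, 0, 0], [0, 0, -0.1, 0, 0, 0], [0, 0, -0.18, 0, 0, 0], [0, 0, -0.2, 0, 0, 0], [0, 0, -0.2, 0, 0, 0]]}}

```text
clock: 8.28
position: [0.5048, 0.0358, 0.3911]
ee_rot: [[-0.943, 0.333, 0.001], [0.333, 0.943, 0.0], [-0.001, 0.0, -1.0]]
wrist_force: [-0.6, 1.2, -0.1]
grip_width: -0.0
gripper_force: 0.0
```

```bash
python3 fz.py; python3 - <<'E'
from h import *
f=grab("side"); P=cloud(f); z=P[...,2]
m=((z>.17)&(z<.184)&(P[...,0]>.44)&(P[...,0]<.65)&(P[...,1]>-.04)&(P[...,1]<.08)).astype(np.uint8)
k,L,st,c=cv2.connectedComponentsWithStats(m); i=1+st[1:,4].argmax(); Q=P[L==i]
print(cv2.minAreaRect((Q[:,:2]*1000).astype(np.float32)),np.median(Q[:,2]))
s=r.read_state(); d=np.array([.603,.012])-s["position"][:2]; print(d,s["ee_rot"][:2,:2].T@d/.2)
E
```

```text
8.475 [0.50461121 0.03581128 0.39022531] [ 0.07  0.01 -0.12] [np.float64(0.5), np.float64(-0.6), np.float64(-0.1), np.float64(-0.3)] [-0.01  0.    0.02]
((539.1146850585938, 23.0093994140625), (68.80967712402344, 170.94361877441406), 76.40166473388672) 0.17827872720419424
[ 0.09836513 -0.0238206 ] [-0.5034042   0.05159407]
```

Emit:
{"op": "jog_arm", "data": {"motion": [[-0.06, 0.006, 0, 0, 0, 0], [-0.15, 0.015, 0, 0, 0, 0], [-0.25, 0.025, 0, 0, 0, 0], [-0.35, 0.036, 0, 0, 0, 0], [-0.44, 0.045, 0, 0, 0, 0], [-0.495, 0.05, 0, 0, 0, 0], [-0.495, 0.05, 0, 0, 0, 0]]}}

```text
clock: 9.4
position: [0.602, 0.0119, 0.3903]
ee_rot: [[-0.943, 0.334, 0.0], [0.334, 0.943, -0.0], [-0.0, 0.0, -1.0]]
wrist_force: [-1.1, -0.5, 0.2]
grip_width: -0.003
gripper_force: 0.0
```

Emit:
{"op": "jog_arm", "data": {"motion": [[0, 0, 0.03, 0, 0, 0], [0, 0, 0.07, 0, 0, 0], [0, 0, 0.11, 0, 0, 0], [0, 0, 0.15, 0, 0, 0], [0, 0, 0.17, 0, 0, 0], [0, 0, 0.175, 0, 0, 0], [0, 0, 0.175, 0, 0, 0]]}}

```text
clock: 10.28
position: [0.6016, 0.0123, 0.3558]
ee_rot: [[-0.943, 0.333, 0.0], [0.333, 0.943, 0.0], [-0.0, 0.0, -1.0]]
wrist_force: [0.6, -0.2, 0.0]
grip_width: -0.003
gripper_force: 0.0
```

```bash
python3 fz.py; python3 - <<'E'
from h import *
f=grab("side"); g=cv2.resize(f["frame"][140:300,200:420],None,fx=3.5,fy=3.5); cv2.imwrite("pics/s3.png",g[...,::-1])
E
```

```text
10.475 [0.60154857 0.0122555  0.35594354] [ 0.3  -0.03  0.25] [np.float64(-0.5), np.float64(0.2), np.float64(0.9), np.float64(0.4)] [-0.03 -0.01 -0.  ]
```

View pics/s3.png

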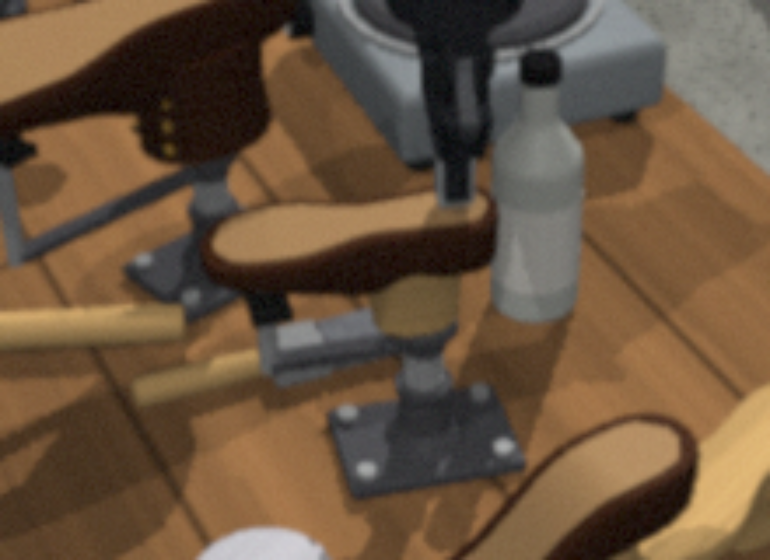

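The fingertips at (455,200) are just above the middle of the heel seat, and the shoe looks unmoved. Now the second touch.

Emit:
{"op": "jog_arm", "data": {"motion": [[0, 0, 0.006, 0, 0, 0], [0, 0, 0.012, 0, 0, 0], [0, 0, 0.018, 0, 0, 0], [0, 0, 0.022, 0, 0, 0], [0, 0, 0.025, 0, 0, 0], [0, 0, 0.025, 0, 0, 0]]}}

```text
clock: 11.28
position: [0.6014, 0.0123, 0.3508]
ee_rot: [[-0.943, 0.333, -0.0], [0.333, 0.943, 0.0], [0.0, 0.0, -1.0]]
wrist_force: [-0.1, 0.4, 2.5]
grip_width: 0.002
gripper_force: 1.2
```

```bash
python3 fz.py
```

```text
11.475 [0.60142949 0.01226561 0.35077957] [-0.96 -0.31  1.91] [np.float64(1.4), np.float64(1.9), np.float64(2.5), np.float64(1.8)] [0.01 0.16 0.01]
```

Contact at about 2 N. I'll hold for the rest of the second, lift, and come away upwards.

Emit:
{"op": "jog_arm", "data": {"motion": [[0, 0, 0, 0, 0, 0], [0, 0, 0, 0, 0, 0], [0, 0, 0, 0, 0, 0], [0, 0, 0, 0, 0, 0], [0, 0, 0, 0, 0, 0], [0, 0, 0, 0, 0, 0]]}}

```text
clock: 12.22
position: [0.6014, 0.0123, 0.3507]
ee_rot: [[-0.943, 0.333, -0.0], [0.333, 0.943, 0.0], [0.0, 0.0, -1.0]]
wrist_force: [-2.2, 0.1, 2.4]
grip_width: 0.002
gripper_force: 1.2
```

Emit:
{"op": "jog_arm", "data": {"motion": [[0, 0, -0.03, 0, 0, 0], [0, 0, -0.12, 0, 0, 0], [0, 0, -0.24, 0, 0, 0], [0, 0, -0.36, 0, 0, 0], [0, 0, -0.48, 0, 0, 0], [0, 0, -0.58, 0, 0, 0], [0, 0, -0.6, 0, 0, 0], [0, 0, -0.6, 0, 0, 0]]}}

```text
clock: 13.22
position: [0.6014, 0.0122, 0.4704]
ee_rot: [[-0.943, 0.333, -0.0], [0.333, 0.943, 0.0], [0.0, -0.0, -1.0]]
wrist_force: [0.2, 0.4, 0.1]
grip_width: 0.002
gripper_force: 0.0
```

```bash
python3 fz.py; python3 - <<'E'
from h import *
f=grab("side"); save(f,"s4.png"); P=cloud(f); z=P[...,2]
m=((z>.17)&(z<.184)&(P[...,0]>.44)&(P[...,0]<.65)&(P[...,1]>-.04)&(P[...,1]<.08)).astype(np.uint8)
k,L,st,c=cv2.connectedComponentsWithStats(m); i=1+st[1:,4].argmax(); Q=P[L==i]
print(cv2.minAreaRect((Q[:,:2]*1000).astype(np.float32)),np.median(Q[:,2]))
E
```

```text
13.425 [0.60126378 0.01226937 0.46969952] [-0.32  0.39 -0.1 ] [np.float64(-0.2), np.float64(0.1), np.float64(0.0), np.float64(-0.3)] [0.02 0.01 0.03]
((539.4178466796875, 22.742599487304688), (69.751708984375, 171.57339477539062), 76.13522338867188) 0.1782409110810398
```

View pics/s4.png

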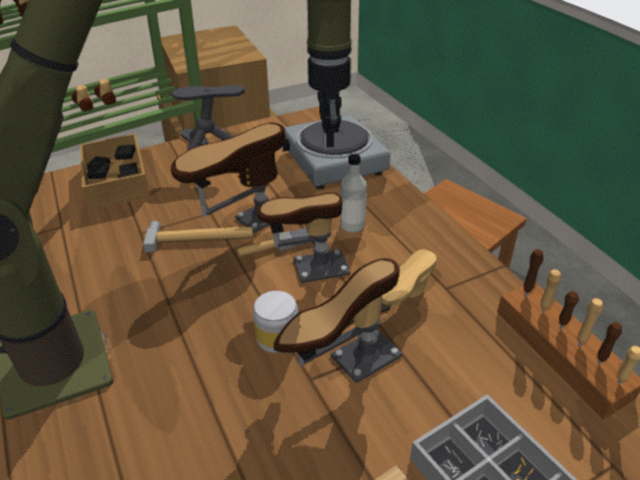

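The picture shows the gripper well clear at (330,130), the child's shoe unmoved at (300,207), and everything else where it was. Handing in.

```bash
python3 -c "
from bench import r
print(r.sign_off())"
```

```text
the job is handed in; nothing more can be done
None
```

I touched the child's shoe lightly on the forepart and then on the heel seat, about a second each at roughly 2 to 2.5 N; the shoe did not move, nothing else was touched, and the job was handed in at about 13.5 s.

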